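Fit a new D-bore gear to a mixer gearbox and lock it with the keeper

TASK

Fit the new white gear to the open mixer gearbox: turn it so that the flat in its bore (on the side of the orange stripe) matches the flat on the steel shaft, and slide it over the shaft, hub up, fully home on its brass seat. Then swing the blue keeper arm with the red knob over the gear as far as its stop. Leave the worn brown gear and the other things on the bench where they are.

Things in the scene. Friction and masses are not known exactly. Their poses are not given: they have to be found in the camera images.
- gear: new white plastic gear, loose, 0.15 to 0.31 kg, lying hub up. 118 mm over the teeth, disc 12 mm thick; square hub 42 x 42 mm (sides along the gear's x and y) up to 45 mm above the underside: grip any two opposite sides. D-shaped bore right through disc and hub: 33 mm diameter, its flat on the gear's +x side, 9.5 mm from the axis. Origin on the axis at the underside, z up
- gear_mark (a point): point on the orange stripe (28 x 14 mm) on the gear's disc, 40 mm from the axis along the gear's +x, 12 mm above the underside: the stripe lies on the side of the bore's flat
- gearbox: open mixer gearbox fixed to the bench: aluminium block 150 (x) by 176 (y, from -70 to +106 mm) by 30 mm high, grey on top. Origin on the axis of its upright steel D-shaft, at bench height, z up. The small brass pinion at x 52, y -50 mm is for show and does not hinder the gear
- shaft_top (a point): top of the steel D-shaft, on its axis, 76 mm above the bench, axes as the gearbox. The shaft is 30 mm in diameter with a flat on the gearbox's +x side 8 mm from the axis (1.5 mm clearance to the bore all round); its top 6 mm is a tip 1.5 mm smaller all round
- gear_seat (a point): centre of the brass seat (60 mm diameter) round the foot of the shaft, 36 mm above the bench, axes as the gearbox. A gear fully home has its origin here, its x axis along this x axis, and its hub top 81 mm above the bench
- keeper (a joint): angle (rad) of the blue keeper arm about its upright pivot: 0 = at its closed stop, knob right over the shaft axis; grows to 1.9 as it opens, clockwise seen from above (to the gearbox's -x side); starts at 1.25 to 1.7. Stays where left; about 1 N at the knob moves it. Underside 84 mm above the bench: passes 3 mm over the hub of a seated gear, strikes one that is not home
- keeper_knob (a point): middle of the red upright knob on the keeper's end: 16 mm diameter, 37 mm tall (92 to 129 mm above the bench, this point at 111), 90 mm from the pivot; the arm end below it is a disc of 36 mm diameter. Axes turn with the keeper
- keeper_pivot (a point): the keeper's pivot, on the gearbox at x 0, y +90 mm, 83 mm above the bench; steel post 22 mm diameter; the pivot's top ends 97 mm above the bench. The arm runs from here along the keeper's own -y
- worn_gear: the worn dark brown gear with broken teeth, same size as the new one, no stripe; to be left alone. Origin on its axis at the underside
- meter: dark green multimeter 85 x 170 x 34 mm, bystander; origin under its centre
- solder_reel: yellow reel of solder, 64 mm diameter, 40 mm high, bystander; origin under its centre
- screwdriver: orange-handled screwdriver, 190 mm long, lying across in front of the robot, bystander
- screw_tray: blue three-part tray 90 x 130 x 28 mm, bystander; origin under its centre
- mug: blue mug 80 mm diameter, 92 mm high, bystander; origin under its centre
- spanner: steel spanner 160 mm long lying flat, bystander

How it is judged:
By the outcome, as a careful person would: the job done as asked, in the order asked, and still so for the second after the job is handed in, with the robot touching nothing.
It also fails if it takes over 56 s, if anything falls off the work surface, if the arm or the gripper's body presses on something with over 40 N, if the wrist force passes 120 N, or if a joint passes its speed limit or range.

ROBOT

A 6-joint arm with a two-finger parallel gripper is mounted at the origin on the work surface. World frame = base frame: x ahead of the robot, y to its left, z up, the work surface at z = 0. Lengths are in m, angles in rad, forces in N, time in s.
With the tool pointing down it reaches from about 0.35 to 0.925 m from the base axis. Payload 6.4 kg.
Tool frame: the origin (TCP) lies on the front face of the gripper's body, between the roots of the fingers; the fingertips stand 73 mm ahead of it and the grasp point (between the pads) lies 54 mm ahead of it; z points along the fingers, y is the line along which they close (so a half turn about z gives the same grasp; the last joint's range is limited). The gripper opens to 85 mm and grips with 20 to 120 N. Pads are 22 mm wide; open, the fingers measure 114 mm over their backs; the gripper's body (76 mm by 85 mm) begins 54 mm behind the grasp point. The pads swing forward as they close: fully open they stand 13 mm farther back than shut.
Start: joints at [-1.387, 0.245, 1.558, -0, 1.339, -0.174], TCP at [0.228, -0.609, 0.304] pointing down, gripper open.
Joint ranges: [-3.13, 3.13], [-1.02, 2.26], [0.13, 2.54], [-0.95, 4.09], [0.21, 2.88], [-2.74, 2.74]. Speed limits (rad/s): [2.57, 2.57, 3.14, 3.14, 3.14, 3.14].

INTERFACE

Orientations are given as a unit quaternion [x, y, z, w].
In Python, from rig import get_obs, grab_frame, camera_params, hand_in gives the robot as it stands. The module is installed in compiled form; this text tells all that it offers.
- The arm moves only by the tool apply_moves, never from a script. Its argument "increments" is a list that holds one entry, the list of rows, each a list of 7 numbers: the shift along the tool's x, y, z in cm, then the turn, a rotation vector about the tool's x, y, z in rad, then the finger opening in cm, from 0 to 8.54. A call has 1 to 12 rows; each row shifts and turns the commanded pose from where the row before left it, along the tool's axes as they then stand; what a row does not reach is not made up. A row lasts 1/12 s, in which the tool goes at most 41.7 mm and 7.16 degrees, less where a joint would pass 70% of its speed; a pose out of reach is approached as far as the arm can. A call is refused whole if a number of a shift passes 4.17 or a number of a turn 0.125, either way. A call with a gripper value outside its range is refused whole. The fingers move at their own pace and stop on an object; "force" is the grip in N (left out, the last holds). Time passes only in rows, so rows that do not move let the fingers close. It gives the time, the measured TCP pose, the force, the opening and the grip force at its end, in the units of the state.
- get_obs(): the state, without advancing time (a new reading comes with each control period).
- grab_frame(name): name is "scene" or "top"; returns (picture, depth): 420x560x3 uint8, red, green, blue; 420x560 float32, m along the optical axis (not along the pixel's ray), 0 where there is no reading.
- camera_params(name): a dict with "fx", "fy", "cx", "cy" (pixels), "rvec" (rotation vector, rad) and "tvec" (3), from world to camera coordinates, as OpenCV has them. Camera axes: x right, y down, z forward; pixel columns grow to the right and rows downward; lengths in m; the calibration is good to about 2 mm. A picture is of the moment at which its call begins. camera_params takes no time and is no camera call.
- hand_in(): hands the job in; it is judged then, once.
The state is a dict: "clock": time; "q": joint angles; "qd": joint speeds; "effort": joint torques, N m; "ee_pos": TCP position; "ee_rot": TCP orientation; "contact_force": force on the tool from outside, world axes, zero at the start; "torque": the same for the moment, N m; "finger_gap": opening from 0.0 (shut) to 1.0 (fully open); "grip_force": force on a finger pad.
Only numpy, scipy, OpenCV 4.12 (cv2) and the standard library are available. Lean on these libraries where they do the work, as an engineer would, in place of code of your own. Each camera call takes 0.05 s, during which the arm holds its last target. There are 200 camera calls.

## Working session

There is one attempt and no reset: what is moved stays moved. The work goes in short steps, Python scripts to look and compute and a tool call to move; the robot and the scene stay as the last step left them, time stands still between calls to the robot, and variables do not carry over. Pictures are saved under pics/ and viewed, at most 10 in all, crops included, and the job is handed in when it is done.

Besides the shell and the picture viewer there is one more tool, called in YAML: its name, and indented under it one key for each argument. apply_moves: Moves the arm, as the interface text tells. Its arguments: {"type":"object","properties":{"increments":{"type":"array","items":{"type":"array","items":{"type":"array","items":{"type":"number"}}}},"force":{"type":"number"}},"required":["increments"]}

```bash
mkdir -p pics
cat > h.py <<'E'
import numpy as np, cv2
from rig import get_obs, grab_frame, camera_params, hand_in
def cam(n):
    p=camera_params(n); R=cv2.Rodrigues(np.array(p["rvec"],float))[0]
    return p,R,np.array(p["tvec"],float).ravel()
def onplane(n,u,v,z):
    p,R,t=cam(n); d=R.T@np.array([(u-p["cx"])/p["fx"],(v-p["cy"])/p["fy"],1]); c=-R.T@t
    return c+d*(z-c[2])/d[2]
def cloud(n,depth):
    p,R,t=cam(n); v,u=np.mgrid[:depth.shape[0],:depth.shape[1]]
    P=np.stack([(u-p["cx"])/p["fx"]*depth,(v-p["cy"])/p["fy"]*depth,depth],-1)
    return (P-t)@R
E
python3 - <<'E'
from h import *
for n in("top","scene"):
    im,d=grab_frame(n); cv2.imwrite(f"pics/{n}0.png",im[:,:,::-1]); np.save(f"pics/{n}0.npy",d)
    p,R,t=cam(n); print(n,p["fx"],-R.T@t,R[2])
E
```

```text
top 387.83449301785487 [ 0.49631737 -0.00533284  1.00722411] [ 0.08272322 -0.01079323 -0.99651411]
scene 539.4716549889415 [ 1.82415493 -0.20828943  0.92632606] [-0.83367354  0.14620475 -0.5325529 ]
```

View pics/top0.png

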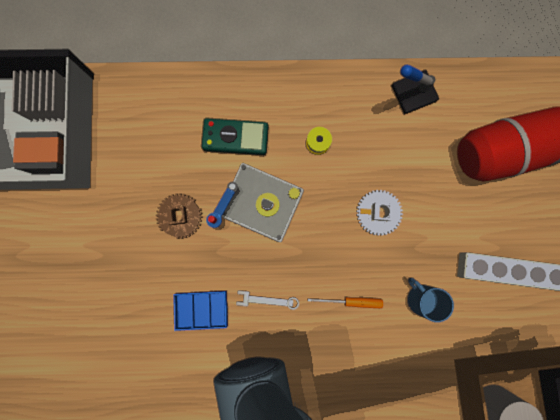

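View pics/scene0.png

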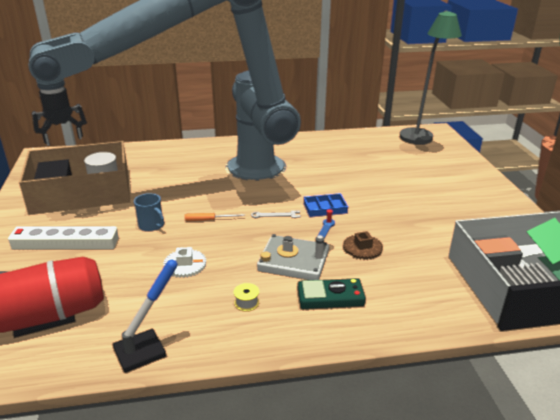

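The top view shows the gear at px (380,212) with its stripe to the left. The shaft is near (268,205), the keeper pivot at (233,187), and the red knob at (213,220). Next I'll measure these.

Run:
```python
from h import *
im=cv2.imread("pics/top0.png"); d=np.load("pics/top0.npy"); C=cloud("top",d)
a=cv2.resize(im[150:260,180:320],None,fx=5,fy=5,interpolation=cv2.INTER_CUBIC); cv2.imwrite("pics/cropA.png",a)
b=cv2.resize(im[180:245,345:415],None,fx=8,fy=8,interpolation=cv2.INTER_CUBIC); cv2.imwrite("pics/cropB.png",b)
hsv=cv2.cvtColor(im,cv2.COLOR_BGR2HSV)
def box(m,x0,y0,x1,y1):
    o=np.zeros(m.shape,bool); o[y0:y1,x0:x1]=m[y0:y1,x0:x1]; return o
H,S,V=cv2.split(hsv)
# gear
z=C[...,2]
r=box((z>0.037)&(z<0.06),350,180,410,245); print("hub pts",r.sum(),C[r].mean(0), cv2.minAreaRect((C[r][:,:2]*1000).astype(np.float32)))
w=box((S<50)&(V>120),350,180,410,245); cs=max(cv2.findContours(w.astype(np.uint8),0,1)[0],key=cv2.contourArea)
(u,v),rad=cv2.minEnclosingCircle(cs); print("gear",u,v,rad,onplane("top",u,v,.012), rad/387*1.0)
print("disc z",np.median(z[box((z>.006)&(z<.02),350,180,410,245)]))
s=box((S>130)&(H>8)&(H<25)&(z>.007)&(z<.03)&(V>150),350,180,410,245); vv,uu=np.nonzero(s); print("stripe",s.sum(),uu.mean(),vv.mean(),onplane("top",uu.mean(),vv.mean(),.012))
# gearbox
g=box((z>.024)&(z<.035),215,150,320,255); rr=cv2.minAreaRect((C[g][:,:2]*1000).astype(np.float32)); print("box",g.sum(),rr)
s=box((z>.06)&(z<.08),245,185,300,225); print("shaft",s.sum(),C[s].mean(0))
k=box((S>130)&((H<8)|(H>172))&(V>80),195,200,235,240); vv,uu=np.nonzero(k); print("knob",k.sum(),uu.mean(),vv.mean(),z[k].max(),onplane("top",uu.mean(),vv.mean(),.12))
p=box((z>.07),222,175,245,200); print("pivot",C[p].mean(0),np.percentile(z[p],95))
y=box((S>100)&(H>20)&(H<35)&(V>100),250,190,285,220); (u,v),rad=cv2.minEnclosingCircle(np.argwhere(y)[:,::-1].astype(np.float32)); print("seat",u,v,rad,onplane("top",u,v,.036))
print(get_obs()["clock"])
```

```text
hub pts 192 [ 0.58016625 -0.27114317  0.04422057] ((579.52001953125, -272.7029724121094), (42.36798095703125, 42.374267578125), 84.43649291992188)
gear 379.068359375 212.35610961914062 23.052461624145508 [ 0.57804584 -0.27258489  0.012     ] 0.05956708430011759
disc z 0.011822577225934624
stripe 46 365.2391304347826 211.17391304347825 [ 0.58174591 -0.23692124  0.012     ]
box 3447 ((649.2084350585938, 54.560577392578125), (249.0564727783203, 202.4449462890625), 65.37193298339844)
shaft 98 [0.59971746 0.016812   0.07404333]
knob 34 211.26470588235293 218.6764705882353 0.1337868620076232 [0.56152562 0.14205206 0.12      ]
pivot [0.62937096 0.10217147 0.09721554] 0.09713701808290619
seat 267.33544921875 204.24684143066406 11.828886032104492 [0.60158102 0.01495655 0.036     ]
0.1
```

View pics/cropA.png

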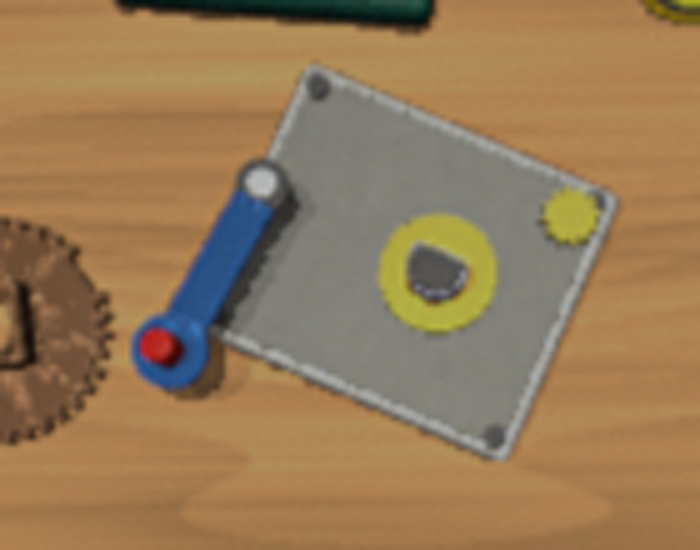

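View pics/cropB.png

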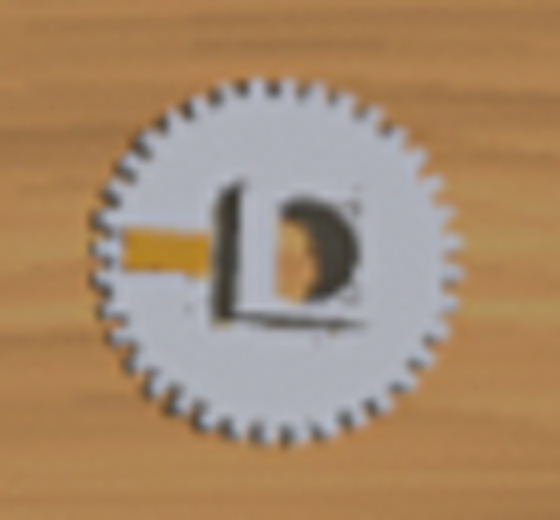

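The crops show the gear stripe on the left, so gear +x points roughly along world +y. The block corners are at crop px (315,65), (617,200) and (500,460). The shaft flat faces upper right, away from the knob side, so gearbox yaw is about -24°. I'll refine this and cross-check it in the scene view.

Run:
```python
from h import *
A=np.array
def lab(n): 
    im=cv2.imread(f"pics/{n}0.png"); return im,cv2.split(cv2.cvtColor(im,cv2.COLOR_BGR2HSV)),cloud(n,np.load(f"pics/{n}0.npy"))
def box(m,x0,y0,x1,y1):
    o=np.zeros(m.shape,np.uint8); o[y0:y1,x0:x1]=m[y0:y1,x0:x1]; return o
for n,bg,bh,bs in(("top",(205,150,320,255),(350,180,410,245),(250,192,286,216)),("scene",(250,225,345,285),(155,235,215,280),(270,230,305,255))):
    im,(H,S,V),C=lab(n); z=C[...,2]; print("==",n)
    # block outline: points with z about 30 mm -> rays onto z=.03, side lines via minAreaRect of the low-sat mask hull
    g=box((S<60)&(V>90)&(z>.02)&(z<.04),*bg); c=max(cv2.findContours(g,0,1)[0],key=cv2.contourArea)
    P=A([onplane(n,u,v,.03)[:2]*1000 for u,v in c[:,0,:]],np.float32)
    rr=cv2.minAreaRect(P); print("block",rr); print(cv2.boxPoints(rr).round(1).tolist())
    s=box((z>.070)&(z<.081)&(S<110),*bs); pv,pu=np.nonzero(s); print("shaft top px",s.sum(),np.median(z[s>0])); Q=A([onplane(n,u,v,.076)[:2]*1000 for u,v in zip(pu,pv)],np.float32); print(cv2.minEnclosingCircle(Q),Q.mean(0))
    h=box((z>.041)&(z<.048),*bh); pv,pu=np.nonzero(h); Q=A([onplane(n,u,v,.045)[:2]*1000 for u,v in zip(pu,pv)],np.float32); print("hub",len(Q),cv2.minAreaRect(Q))
    w=box((S<70)&(V>110)&(z<.06),*bh); c=max(cv2.findContours(w,0,1)[0],key=cv2.contourArea)
    Q=A([onplane(n,u,v,.012)[:2]*1000 for u,v in c[:,0,:]],np.float32); print("disc",cv2.minEnclosingCircle(Q),cv2.fitEllipse(Q))
```

```text
== top
block ((608.6409912109375, 31.742019653320312), (173.6907501220703, 148.11219787597656), 65.36979675292969)
[[505.1000061035156, -16.299999237060547], [639.7999877929688, -78.0999984741211], [712.2000122070312, 79.80000305175781], [577.5, 141.5]]
shaft top px 82 0.0754978809933762
((601.4217529296875, 15.663565635681152), 14.193910598754883) [599.9619   16.44779]
hub 173 ((579.7484130859375, -272.48406982421875), (42.585548400878906, 42.459442138671875), 87.5662612915039)
disc ((578.9517822265625, -273.07061767578125), 59.6644401550293) ((578.638916015625, -273.1846008300781), (113.13280487060547, 113.95130920410156), 17.83799934387207)
== scene
block ((618.2821044921875, 31.50921630859375), (177.50733947753906, 166.25230407714844), 64.47502136230469)
[[505.0, -12.800000190734863], [655.0999755859375, -84.4000015258789], [731.5, 75.80000305175781], [581.5, 147.39999389648438]]
shaft top px 55 0.07678975243746793
((607.3363037109375, 14.910784721374512), 18.494070053100586) [604.6714    15.493725]
hub 103 ((582.2530517578125, -273.128662109375), (43.56985855102539, 49.49400329589844), 88.63577270507812)
disc ((574.5131225585938, -274.8841552734375), 72.0797348022461) ((576.9376220703125, -268.8978271484375), (111.04496765136719, 137.5333709716797), 98.14061737060547)
```

```bash
cat >> h.py <<'E'
from scipy.spatial.transform import Rotation as Ro
def go(x,y,z):
    "offset to a world TCP target (mm) in tool axes, cm"
    o=get_obs(); R=Ro.from_quat(o["ee_rot"]); p=np.array(o["ee_pos"])*1000
    ax=R.as_matrix()
    print("t",round(o["clock"],2),"p",p.round(1),"yaw x",np.degrees(np.arctan2(ax[1,0],ax[0,0])).round(2),"yaw y",np.degrees(np.arctan2(ax[1,1],ax[0,1])).round(2),"z",ax[:,2].round(3),"F",np.round(o["contact_force"],1),"gap",round(o["finger_gap"]*85.4,1),"grip",round(o["grip_force"],1),"q",np.round(o["q"],2))
    print("tool cm",(ax.T@(np.array([x,y,z])-p)/10).round(2))
E
python3 -c "
from h import *
go(579.2,-272.8,180)"
```

```text
t 0.1 p [ 227.6 -608.5  302.9] yaw x 20.5 yaw y -69.5 z [-0.     0.002 -1.   ] F [-0.1 -0.3 -1. ] gap 85.4 grip 0.0 q [-1.39  0.25  1.56  0.    1.34 -0.17]
tool cm [ 44.69 -19.11  12.34]
```

apply_moves:
  increments:
    - [[3,-1.3,0.8,0,0,-0.1,6],[3,-1.3,0.8,0,0,0,6],[3,-1.3,0.8,0,0,0,6],[3,-1.3,0.8,0,0,0,6],[3,-1.3,0.8,0,0,0,6],[3,-1.3,0.8,0,0,0,6],[3,-1.3,0.8,0,0,0,6],[3,-1.3,0.8,0,0,0,6],[3,-1.3,0.8,0,0,0,6],[3,-1.3,0.8,0,0,0,6],[3,-1.3,0.8,0,0,0,6],[3,-1.3,0.8,0,0,0,6]]

```text
clock: 1.1
ee_pos: [0.4846, -0.3105, 0.2072]
ee_rot: [0.974, 0.227, -0.0, -0.0]
contact_force: [0.5, -0.2, -0.1]
finger_gap: 0.703
grip_force: 0.0
```

apply_moves:
  increments:
    - [[0,0,0,0,0,-0.105,6],[0,0,0,0,0,-0.105,6],[0,0,0,0,0,-0.105,6],[0,0,0,0,0,-0.105,6],[0,0,0,0,0,-0.105,6],[0,0,0,0,0,-0.105,6],[0,0,0,0,0,-0.105,6],[0,0,0,0,0,-0.105,6],[0,0,0,0,0,-0.105,6],[0,0,0,0,0,-0.105,6],[0,0,0,0,0,0,6]]

```text
clock: 2.02
ee_pos: [0.4838, -0.3118, 0.2074]
ee_rot: [0.728, 0.685, -0.0, -0.0]
contact_force: [-0.1, 0.9, -0.3]
finger_gap: 0.705
grip_force: 0.0
```

```bash
python3 -c "
from h import *
go(579.2,-272.8,150)"
```

```text
t 2.02 p [ 483.8 -311.8  207.4] yaw x 86.48 yaw y -3.52 z [-0.001  0.001 -1.   ] F [-0.1  0.9 -0.3] gap 60.2 grip 0.0 q [-0.77  0.18  1.82  0.    1.14 -0.71]
tool cm [4.48 9.29 5.74]
```

apply_moves:
  increments:
    - [[1.12,2.32,1.4,0,0,0.005,6],[1.12,2.32,1.4,0,0,0,6],[1.12,2.32,1.4,0,0,0,6],[1.12,2.32,1.5,0,0,0,6],[0,0,0,0,0,0,6],[0,0,0,0,0,0,6]]

```text
clock: 2.52
ee_pos: [0.5796, -0.2725, 0.1492]
ee_rot: [0.731, 0.683, -0.0, -0.001]
contact_force: [-0.3, -0.2, 0.3]
finger_gap: 0.697
grip_force: 0.0
```

```bash
python3 -c "
from h import *
go(579.2,-272.8,90)"
```

```text
t 2.52 p [ 579.6 -272.5  149.2] yaw x 86.09 yaw y -3.91 z [-0.003  0.002 -1.   ] F [-0.3 -0.2  0.3] gap 59.5 grip 0.0 q [-0.62  0.4   1.67 -0.    1.08 -0.55]
tool cm [-0.04 -0.02  5.92]
```

apply_moves:
  increments:
    - [[0,0,1.5,0,0,0,6],[0,0,1.5,0,0,0,6],[0,0,1.5,0,0,0,6],[0,0,1.4,0,0,0,6],[0,0,0,0,0,0,6],[0,0,0,0,0,0,3.5],[0,0,0,0,0,0,3.5],[0,0,0,0,0,0,3.5],[0,0,0,0,0,0,3.5],[0,0,0,0,0,0,3.5]]
  force: 30

```text
clock: 3.35
ee_pos: [0.5797, -0.2736, 0.0923]
ee_rot: [0.731, 0.683, 0.0, 0.0]
contact_force: [-0.0, -0.3, -1.4]
finger_gap: 0.486
grip_force: 32.5
```

Run:
```python
from h import *
go(579.2,-272.8,90)
im,d=grab_frame("top"); cv2.imwrite("pics/top1.png",im[:,:,::-1]); np.save("pics/top1.npy",d)
cv2.imwrite("pics/t1c.png",cv2.resize(im[150:270,330:450,::-1],None,fx=4,fy=4))
```

```text
t 3.35 p [ 579.7 -273.6   92.3] yaw x 86.1 yaw y -3.9 z [ 0.001 -0.    -1.   ] F [-0.  -0.3 -1.4] gap 41.5 grip 32.5 q [-0.62  0.48  1.68  0.    0.98 -0.55]
tool cm [ 0.08 -0.06  0.23]
```

View pics/t1c.png

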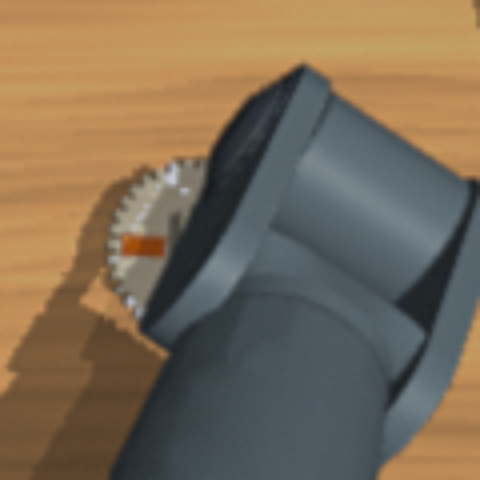

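The gripper holds the hub at 41.5 mm, and the stripe at crop (143,246) hasn't moved. Now lifting.

apply_moves:
  increments:
    - [[0,0,-0.5,0,0,0,3.5],[0,0,-1.5,0,0,0,3.5],[0,0,-2,0,0,0,3.5],[0,0,-2,0,0,0,3.5],[0,0,-2,0,0,0,3.5],[0,0,-2,0,0,0,3.5],[0,0,0,0,0,0,3.5]]
  force: 60

```text
clock: 3.98
ee_pos: [0.5819, -0.275, 0.1986]
ee_rot: [0.731, 0.683, 0.001, 0.005]
contact_force: [0.5, -0.5, -1.2]
finger_gap: 0.477
grip_force: 66.4
```

```bash
python3 -c "
from h import *
go(601.3,15.4,190)"
```

```text
t 3.98 p [ 581.9 -275.   198.6] yaw x 86.11 yaw y -3.89 z [ 0.009 -0.006 -1.   ] F [ 0.5 -0.5 -1.2] gap 40.8 grip 66.4 q [-0.62  0.33  1.65  0.    1.15 -0.55]
tool cm [29.11 -0.04  0.7 ]
```

apply_moves:
  increments:
    - [[1.5,0,0,0,0,0,3.5],[2.7,0,0,0,0,0,3.5],[2.7,0,0,0,0,0,3.5],[2.7,0,0,0,0,0,3.5],[2.7,0,0,0,0,0,3.5],[2.7,0,0,0,0,0,3.5],[2.7,0,0,0,0,0,3.5],[2.7,0,0,0,0,0,3.5],[2.7,0,0,0,0,0,3.5],[2.7,0,0,0,0,0,3.5],[2,0,0,0,0,0,3.5],[1,0,0,0,0,0,3.5]]

```text
clock: 4.98
ee_pos: [0.598, 0.0169, 0.1905]
ee_rot: [0.73, 0.684, -0.001, -0.001]
contact_force: [-0.6, -0.1, -2.5]
finger_gap: 0.478
grip_force: 66.4
```

apply_moves:
  increments:
    - [[0,0,0,0,0,0.1,3.5],[0,0,0,0,0,0.1,3.5],[0,0,0,0,0,0.1,3.5],[0,0,0,0,0,0.1,3.5],[0,0,0,0,0,0.1,3.5],[0,0,0,0,0,0.1,3.5],[0,0,0,0,0,0.1,3.5],[0,0,0,0,0,0.1,3.5],[0,0,0,0,0,0.1,3.5],[0,0,0,0,0,0.1,3.5],[0,0,0,0,0,0.1,3.5],[0,0,0,0,0,0.1,3.5]]

```text
clock: 5.98
ee_pos: [0.5985, 0.0137, 0.1909]
ee_rot: [0.989, 0.148, -0.001, -0.0]
contact_force: [0.4, 0.2, -2.7]
finger_gap: 0.481
grip_force: 66.1
```

apply_moves:
  increments:
    - [[0,0,0,0,0,0.1,3.5],[0,0,0,0,0,0.1,3.5],[0,0,0,0,0,0.1,3.5],[0,0,0,0,0,0.1,3.5],[0,0,0,0,0,0.1,3.5],[0,0,0,0,0,0.1,3.5],[0,0,0,0,0,0.1,3.5],[0,0,0,0,0,0.03,3.5],[0,0,0,0,0,0,3.5],[0,0,0,0,0,0,3.5],[0,0,0,0,0,0,3.5]]

```text
clock: 6.9
ee_pos: [0.5988, 0.0138, 0.1914]
ee_rot: [0.977, -0.212, -0.0, 0.0]
contact_force: [-0.2, 0.1, -2.3]
finger_gap: 0.477
grip_force: 66.1
```

Run:
```python
from h import *
go(601.3,15.4,172)
for n in("top","scene"):
    im,d=grab_frame(n); cv2.imwrite(f"pics/{n}2.png",im[:,:,::-1]); np.save(f"pics/{n}2.npy",d)
a=cv2.imread("pics/top2.png")[150:270,200:340];b=cv2.imread("pics/scene2.png")[160:290,220:360]
cv2.imwrite("pics/c2.png",np.hstack([cv2.resize(a,(400,340)),cv2.resize(b,(400,340))]))
```

```text
t 6.9 p [598.8  13.8 191.4] yaw x -24.44 yaw y -114.44 z [-0.001  0.    -1.   ] F [-0.2  0.1 -2.3] gap 40.7 grip 66.1 q [-0.17  0.25  1.77 -0.    1.12  1.83]
tool cm [ 0.16 -0.25  1.94]
```

View pics/c2.png

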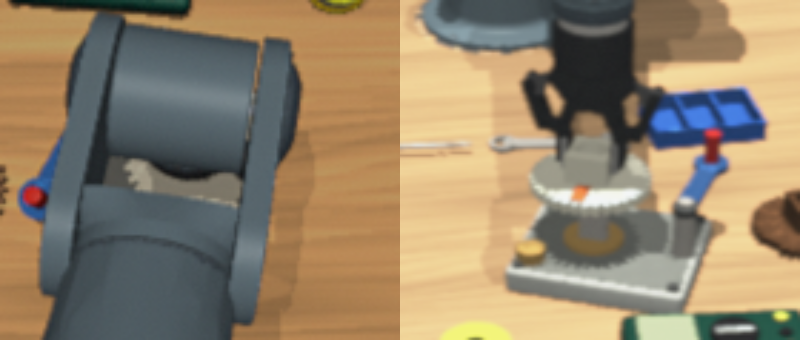

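Run:
```python
from h import *
for f,b,z,yaw in(("scene0",(185,250,215,270),.012,86.1),("scene2",(265,220,305,250),.1115,-24.44)):
    im=cv2.imread(f"pics/{f}.png"); H,S,V=cv2.split(cv2.cvtColor(im,cv2.COLOR_BGR2HSV)); C=cloud("scene",np.load(f"pics/{f}.npy"))
    x0,y0,x1,y1=b; m=((H<20)&(S>120)&(V>120)&(abs(C[...,2]-z)<.012))
    q=np.zeros_like(m);q[y0:y1,x0:x1]=m[y0:y1,x0:x1]; v,u=np.nonzero(q)
    s=onplane("scene",u.mean(),v.mean(),z)*1000; a=np.radians(yaw)
    print(f,len(u),u.mean(),v.mean(),s.round(1),"axis",(s[:2]-40*np.array([np.cos(a),np.sin(a)])).round(1),"depth z",np.median(C[q][:,2]),C[q].mean(0)*1000)
go(601.3,15.4,172)
```

```text
scene0 16 197.5 260.5 [ 580.1 -235.9   12. ] axis [ 577.4 -275.8] depth z 0.0148613159456687 [ 583.87158441 -235.80495369   14.76653443]
scene2 20 282.75 232.85 [625.8  -0.7 111.5] axis [589.4  15.8] depth z 0.11493063436514492 [631.08052457  -1.63802421 115.123552  ]
t 7.0 p [599.   13.8 191.6] yaw x -24.46 yaw y -114.46 z [-0.  0. -1.] F [-0.  -0.5 -2.6] gap 40.9 grip 66.1 q [-0.17  0.25  1.77 -0.    1.12  1.83]
tool cm [ 0.14 -0.24  1.96]
```

apply_moves:
  increments:
    - [[0.12,-0.24,0.5,0,0,0.003,3.5],[0,0,0.7,0,0,0,3.5],[0,0,0.5,0,0,0,3.5],[0,0,0.2,0,0,0,3.5],[0,0,0.1,0,0,0,3.5],[0,0,0.1,0,0,0,3.5],[0,0,0.1,0,0,0,3.5],[0,0,0.1,0,0,0,3.5],[0,0,0.1,0,0,0,3.5],[0,0,0,0,0,0,3.5]]

```text
clock: 7.83
ee_pos: [0.6012, 0.0155, 0.1678]
ee_rot: [0.977, -0.213, -0.0, -0.0]
contact_force: [-0.2, 0.2, -1.9]
finger_gap: 0.477
grip_force: 66.2
```

```bash
python3 -c "
from h import *
go(601.3,15.4,128)"
```

```text
t 7.83 p [601.2  15.5 167.8] yaw x -24.65 yaw y -114.65 z [-0.  0. -1.] F [-0.2  0.2 -1.9] gap 40.8 grip 66.2 q [-0.16  0.29  1.77  0.    1.08  1.84]
tool cm [0.01 0.01 3.98]
```

apply_moves:
  increments:
    - [[0,0,0.1,0,0,0,3.5],[0,0,0.1,0,0,0,3.5],[0,0,0.1,0,0,0,3.5],[0,0,0.1,0,0,0,3.5],[0,0,0,0,0,0,3.5]]

```text
clock: 8.25
ee_pos: [0.6011, 0.0155, 0.1636]
ee_rot: [0.977, -0.213, -0.0, 0.0]
contact_force: [-0.2, -0.4, -2.5]
finger_gap: 0.481
grip_force: 66.2
```

apply_moves:
  increments:
    - [[0,0,0.1,0,0,0,3.5],[0,0,0.1,0,0,0,3.5],[0,0,0.1,0,0,0,3.5],[0,0,0.1,0,0,0,3.5],[0,0,0,0,0,0,3.5]]

```text
clock: 8.67
ee_pos: [0.6011, 0.0155, 0.1596]
ee_rot: [0.977, -0.213, -0.0, -0.0]
contact_force: [0.6, 0.7, -1.6]
finger_gap: 0.478
grip_force: 66.2
```

The underside is now at about 67 mm, below the tip, and there's no contact. Continuing down.

apply_moves:
  increments:
    - [[0,0,0.2,0,0,0,3.5],[0,0,0.2,0,0,0,3.5],[0,0,0.2,0,0,0,3.5],[0,0,0.2,0,0,0,3.5],[0,0,0.2,0,0,0,3.5],[0,0,0,0,0,0,3.5]]

```text
clock: 9.17
ee_pos: [0.6011, 0.0155, 0.1493]
ee_rot: [0.977, -0.213, -0.0, -0.0]
contact_force: [0.8, 0.7, -2.0]
finger_gap: 0.474
grip_force: 66.2
```

apply_moves:
  increments:
    - [[0,0,0.2,0,0,0,3.5],[0,0,0.2,0,0,0,3.5],[0,0,0.2,0,0,0,3.5],[0,0,0.2,0,0,0,3.5],[0,0,0.2,0,0,0,3.5],[0,0,0.2,0,0,0,3.5],[0,0,0.2,0,0,0,3.5],[0,0,0.2,0,0,0,3.5],[0,0,0,0,0,0,3.5]]

```text
clock: 9.92
ee_pos: [0.6011, 0.0156, 0.1334]
ee_rot: [0.977, -0.213, -0.0, -0.0]
contact_force: [1.0, 0.2, -2.3]
finger_gap: 0.478
grip_force: 66.2
```

apply_moves:
  increments:
    - [[0,0,0.1,0,0,0,3.5],[0,0,0.1,0,0,0,3.5],[0,0,0.1,0,0,0,3.5],[0,0,0.1,0,0,0,3.5],[0,0,0.05,0,0,0,3.5],[0,0,0.05,0,0,0,3.5],[0,0,0,0,0,0,3.5]]

```text
clock: 10.5
ee_pos: [0.6012, 0.0155, 0.1288]
ee_rot: [0.977, -0.213, -0.0, 0.0]
contact_force: [0.0, 0.4, -2.3]
finger_gap: 0.477
grip_force: 66.2
```

apply_moves:
  increments:
    - [[0,0,0.05,0,0,0,3.5],[0,0,0.05,0,0,0,3.5],[0,0,0.05,0,0,0,3.5],[0,0,0,0,0,0,3.5]]

```text
clock: 10.83
ee_pos: [0.6013, 0.0155, 0.1277]
ee_rot: [0.977, -0.213, -0.0, 0.0]
contact_force: [-1.4, -0.8, 1.5]
finger_gap: 0.477
grip_force: 66.6
```

apply_moves:
  increments:
    - [[0,0,0.05,0,0,0,3.5],[0,0,0,0,0,0,3.5],[0,0,0,0,0,0,6.2],[0,0,0,0,0,0,6.2],[0,0,0,0,0,0,6.2],[0,0,0,0,0,0,6.2],[0,0,-0.5,0,0,0,6.2],[0,0,-2,0,0,0,6.2],[0,0,-3,0,0,0,6.2],[0,0,-3,0,0,0,6.2],[0,0,-3,0,0,0,6.2],[0,0,0,0,0,0,6.2]]

```text
clock: 11.83
ee_pos: [0.6045, 0.0151, 0.2499]
ee_rot: [0.977, -0.213, 0.007, -0.0]
contact_force: [1.6, -0.3, 1.2]
finger_gap: 0.725
grip_force: 0.0
```

Run:
```python
from h import *
go(601.3,15.4,250)
im,d=grab_frame("scene"); cv2.imwrite("pics/scene3.png",im[:,:,::-1])
C=cloud("scene",d); z=C[...,2]; m=np.zeros(z.shape,bool); m[225:265,265:320]=1
H,S,V=cv2.split(cv2.cvtColor(im,cv2.COLOR_RGB2HSV))
k=m&(S<70)&(z>.07)&(z<.095)&(np.hypot(C[...,0]-.603,C[...,1]-.015)<.03); print("hub top",k.sum(),np.median(z[k]),np.percentile(z[k],[75,95]))
k=m&(S<70)&(z>.04)&(z<.056); print("disc",k.sum(),np.median(z[k]))
cv2.imwrite("pics/c3.png",cv2.resize(im[190:290,220:380,::-1],None,fx=5,fy=5))
```

```text
t 11.83 p [604.5  15.1 249.9] yaw x -24.64 yaw y -114.64 z [ 0.013 -0.002 -1.   ] F [ 1.6 -0.3  1.2] gap 61.9 grip 0.0 q [-0.16  0.19  1.73  0.    1.21  1.84]
tool cm [-0.3   0.1  -0.01]
hub top 189 0.08023708393215813 [0.08234683 0.08465259]
disc 634 0.049014599849470236
```

View pics/c3.png

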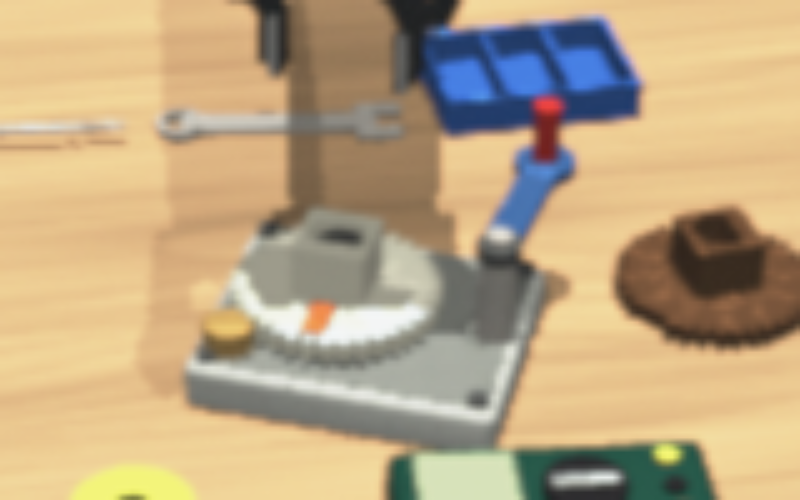

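The gear is seated: hub top measures 80 mm, the disc 49 mm, and the stripe at crop (318,317) faces gearbox +x. The knob is at crop (547,130) and the keeper hasn't moved. Next is the knob.

```bash
python3 -c "
from h import *
go(561,142.3,240)"
```

```text
t 11.88 p [603.3  15.2 246.8] yaw x -24.64 yaw y -114.64 z [ 0.009 -0.001 -1.   ] F [-0.1  0.  -0.6] gap 62.1 grip 0.0 q [-0.16  0.19  1.73  0.    1.21  1.84]
tool cm [-9.15 -9.78  0.62]
```

apply_moves:
  increments:
    - [[-1.8,-2,0,0,0,0,5],[-1.8,-2,0,0,0,0,5],[-1.8,-2,0,0,0,0,5],[-1.8,-2,0,0,0,0,5],[-1.8,-1.7,0,0,0,0,5],[0,0,0,0,0,0,5],[0,0,0,0,0,0,5]]

```text
clock: 12.47
ee_pos: [0.559, 0.1421, 0.2408]
ee_rot: [0.977, -0.212, -0.001, 0.0]
contact_force: [0.1, 0.0, 0.9]
finger_gap: 0.589
grip_force: 0.0
```

Run:
```python
from h import *
go(561,142.3,171)
im,d=grab_frame("scene"); C=cloud("scene",d)
H,S,V=cv2.split(cv2.cvtColor(im,cv2.COLOR_RGB2HSV)); m=np.zeros(H.shape,bool); m[195:240,310:350]=1
k=m&(S>140)&((H<8)|(H>172))&(V>70); v,u=np.nonzero(k); print(k.sum(),u.mean(),v.mean(),onplane("scene",u.mean(),v.mean(),.111)*1000,C[k].mean(0))
```

```text
t 12.47 p [559.  142.1 240.8] yaw x -24.52 yaw y -114.52 z [-0.002 -0.    -1.   ] F [0.1 0.  0.9] gap 50.3 grip 0.0 q [ 0.05  0.14  1.8  -0.    1.2   2.05]
tool cm [ 0.18 -0.11  6.97]
50 328.92 215.62 [558.35428924 144.36310403 111.        ] [0.5672793  0.14187612 0.11672205]
```

Both views agree on the knob. Now going down and gripping it lightly.

apply_moves:
  increments:
    - [[0.18,-0.1,2,0,0,0,5],[0,0,2,0,0,0,5],[0,0,2,0,0,0,5],[0,0,1,0,0,0,5],[0,0,0,0,0,0,5],[0,0,0,0,0,0,1],[0,0,0,0,0,0,1],[0,0,0,0,0,0,1],[0,0,0,0,0,0,1],[0,0,0,0,0,0,1],[0,0,0,0,0,0,1]]
  force: 20

```text
clock: 13.43
ee_pos: [0.5629, 0.1413, 0.1735]
ee_rot: [0.977, -0.213, 0.001, -0.0]
contact_force: [-0.4, -1.4, 5.7]
finger_gap: 0.18
grip_force: 21.3
```

Run:
```python
from h import *
go(561,142.3,171)
# arc in world/ tool terms: yaw turned with the arm
piv=np.array([638.8,97.2]); p=np.array(get_obs()["ee_pos"])[:2]*1000
r=p-piv; print("r",np.hypot(*r),"ang",np.degrees(np.arctan2(r[1],r[0]))%360,"to go",245.4-np.degrees(np.arctan2(r[1],r[0]))%360)
print("torque",np.round(get_obs()["torque"],2))
```

```text
t 13.43 p [562.9 141.3 173.5] yaw x -24.64 yaw y -114.64 z [ 0.003 -0.    -1.   ] F [-0.4 -1.4  5.7] gap 15.3 grip 21.3 q [ 0.05  0.24  1.83 -0.    1.08  2.05]
tool cm [-0.22 -0.01  0.25]
r 87.75906465888177 ang 149.84768949867464 to go 95.55231050132537
torque [-0.17 -0.02 -0.04]
```

apply_moves:
  increments:
    - [[0,0,0,0,0,0,3],[0,0,0,0,0,0,3],[0,0,-0.5,0,0,0,3],[0,0,0,0,0,0,1],[0,0,0,0,0,0,1],[0,0,0,0,0,0,1],[0,0,0,0,0,0,1]]
  force: 20

```text
clock: 14.02
ee_pos: [0.5621, 0.1415, 0.1773]
ee_rot: [0.977, -0.213, 0.0, -0.0]
contact_force: [-1.6, 0.4, 3.9]
finger_gap: 0.175
grip_force: 21.2
```

apply_moves:
  increments:
    - [[-0.04,0.9,0,0,0,-0.1,1],[-0.04,0.9,0,0,0,-0.1,1],[-0.04,0.9,0,0,0,-0.1,1],[-0.04,0.9,0,0,0,-0.1,1],[0,0,0,0,0,0,1]]

```text
clock: 14.43
ee_pos: [0.5511, 0.1064, 0.1773]
ee_rot: [1.0, -0.015, 0.001, 0.0]
contact_force: [2.6, 0.1, 1.0]
finger_gap: 0.173
grip_force: 21.0
```

```bash
cat >> h.py <<'E'
def arc():
    p=np.array(get_obs()["ee_pos"])[:2]*1000; r=p-[638.8,97.2]; a=np.degrees(np.arctan2(r[1],r[0]))%360
    print("r",np.hypot(*r),"to go deg",245.4-a,"rad",np.radians(245.4-a))
E
python3 -c "
from h import *
go(601.3,15.4,178);arc()"
```

```text
t 14.43 p [551.1 106.4 177.3] yaw x -1.7 yaw y -91.7 z [ 0.002 -0.    -1.   ] F [2.6 0.1 1. ] gap 14.8 grip 21.0 q [-0.01  0.19  1.87 -0.    1.08  1.59]
tool cm [ 5.29  8.95 -0.05]
r 88.15597906103906 to go deg 71.41830767203467 rad 1.2464846150793316
```

Tracking well. Continuing along the arc.

apply_moves:
  increments:
    - [[-0.04,0.9,0,0,0,-0.1,1],[-0.04,0.9,0,0,0,-0.1,1],[-0.04,0.9,0,0,0,-0.1,1],[-0.04,0.9,0,0,0,-0.1,1],[-0.04,0.9,0,0,0,-0.1,1],[-0.04,0.9,0,0,0,-0.1,1],[0,0,0,0,0,0,1]]

```text
clock: 15.02
ee_pos: [0.5617, 0.0547, 0.1774]
ee_rot: [0.96, 0.281, 0.003, 0.0]
contact_force: [5.1, 3.0, -0.1]
finger_gap: 0.176
grip_force: 20.9
```

```bash
python3 -c "
from h import *
go(601.3,15.4,178);arc()"
```

```text
t 15.02 p [561.7  54.7 177.4] yaw x 32.59 yaw y -57.41 z [ 0.005  0.001 -1.   ] F [ 5.1  3.  -0.1] gap 15.0 grip 20.9 q [-0.1   0.2   1.87  0.    1.08  0.9 ]
tool cm [ 1.22  5.45 -0.05]
r 88.04922694785665 to go deg 36.56088785407283 rad 0.6381078705059751
```

apply_moves:
  increments:
    - [[0.06,0.9,0,0,0,-0.1,1],[-0.02,0.9,0,0,0,-0.1,1],[-0.04,0.9,0,0,0,-0.1,1],[-0.04,0.9,0,0,0,-0.1,1],[-0.04,0.9,0,0,0,-0.1,1],[0,0,0,0,0,0,1]]

```text
clock: 15.52
ee_pos: [0.592, 0.0224, 0.1773]
ee_rot: [0.861, 0.509, 0.002, 0.0]
contact_force: [2.7, 4.0, 4.1]
finger_gap: 0.178
grip_force: 21.2
```

```bash
python3 -c "
from h import *
go(601.3,15.4,178);arc()"
```

```text
t 15.52 p [592.   22.4 177.3] yaw x 61.24 yaw y -28.76 z [ 0.003  0.002 -1.   ] F [2.7 4.  4.1] gap 15.2 grip 21.2 q [-0.15  0.26  1.79  0.    1.09  0.35]
tool cm [-0.17  1.16 -0.07]
r 88.22075869001146 to go deg 7.459158434901639 rad 0.13018687411694072
```

apply_moves:
  increments:
    - [[0,0.5,0,0,0,-0.05,1],[-0.02,0.4,0,0,0,-0.05,1],[-0.02,0.2,0,0,0,-0.02,1],[0,0.1,0,0,0,0,1],[0,0,0,0,0,0,1]]

```text
clock: 15.93
ee_pos: [0.6014, 0.0172, 0.1773]
ee_rot: [0.829, 0.56, 0.001, -0.0]
contact_force: [2.1, 5.2, 4.4]
finger_gap: 0.176
grip_force: 21.2
```

apply_moves:
  increments:
    - [[0,0.1,0,0,0,0,1],[0,0.1,0,0,0,0,1],[0,0,0,0,0,0,1]]

```text
clock: 16.18
ee_pos: [0.6028, 0.0166, 0.1773]
ee_rot: [0.828, 0.56, 0.0, -0.0]
contact_force: [-0.1, 4.9, 5.5]
finger_gap: 0.175
grip_force: 21.4
```

```bash
python3 -c "
from h import *
go(601.3,15.4,178);arc()"
```

```text
t 16.18 p [602.8  16.6 177.3] yaw x 68.13 yaw y -21.87 z [-0.     0.001 -1.   ] F [-0.1  4.9  5.5] gap 15.0 grip 21.4 q [-0.16  0.28  1.76  0.    1.1   0.22]
tool cm [-0.17 -0.1  -0.07]
r 88.27488130492893 to go deg -0.5594649386206072 rad -0.009764505228397578
```

apply_moves:
  increments:
    - [[0,0.15,0,0,0,0,1],[0,0.15,0,0,0,0,1],[0,0,0,0,0,0,1]]

```text
clock: 16.43
ee_pos: [0.6038, 0.0161, 0.1771]
ee_rot: [0.828, 0.56, -0.002, -0.003]
contact_force: [-9.1, 7.2, 13.2]
finger_gap: 0.174
grip_force: 22.4
```

```bash
python3 -c "
from h import *
go(601.3,15.4,178);arc()"
```

```text
t 16.43 p [603.8  16.1 177.1] yaw x 68.12 yaw y -21.88 z [-0.007  0.002 -1.   ] F [-9.1  7.2 13.2] gap 14.9 grip 22.4 q [-0.16  0.29  1.76  0.    1.11  0.22]
tool cm [-0.15 -0.21 -0.09]
r 88.36393828793906 to go deg -1.267085685937701 rad -0.022114817124503697
```

The stop is felt at about 11 N tangential. Releasing and retreating.

apply_moves:
  increments:
    - [[0,0,0,0,0,0,4.5],[0,0,0,0,0,0,4.5],[0,0,0,0,0,0,4.5],[0,0,0,0,0,0,4.5],[0,0,-1,0,0,0,4.5],[0,0,-2,0,0,0,4.5],[0,0,-3,0,0,0,4.5],[0,0,-3,0,0,0,4.5],[-3,0,-1,0,0,0,4.5],[-4,0,0,0,0,0,4.5],[-4,0,0,0,0,0,4.5],[-4,0,0,0,0,0,4.5]]

```text
clock: 17.43
ee_pos: [0.5492, -0.1258, 0.2781]
ee_rot: [0.828, 0.561, 0.0, 0.001]
contact_force: [0.5, -0.1, 0.6]
finger_gap: 0.529
grip_force: 0.0
```

apply_moves:
  increments:
    - [[-4,0,0,0,0,0,4.5],[-4,0,0,0,0,0,4.5],[-4,0,0,0,0,0,4.5],[-2,0,0,0,0,0,4.5],[0,0,0,0,0,0,4.5]]

```text
clock: 17.85
ee_pos: [0.4963, -0.2583, 0.2778]
ee_rot: [0.83, 0.558, -0.0, 0.001]
contact_force: [-0.9, -0.2, -0.3]
finger_gap: 0.529
grip_force: 0.0
```

Run:
```python
from h import *
go(601.3,15.4,178)
im,d=grab_frame("top"); cv2.imwrite("pics/c4.png",cv2.resize(im[120:270,150:350,::-1],None,fx=4,fy=4,interpolation=cv2.INTER_CUBIC))
H,S,V=cv2.split(cv2.cvtColor(im,cv2.COLOR_RGB2HSV)); m=np.zeros(H.shape,bool); m[180:230,240:295]=1
k=m&(S>130)&((H<8)|(H>172))&(V>80); v,u=np.nonzero(k); print(k.sum(),u.mean(),v.mean(),onplane("top",u.mean(),v.mean(),.12)*1000)
```

```text
t 17.85 p [ 496.3 -258.3  277.8] yaw x 67.85 yaw y -22.15 z [ 0.    -0.002 -1.   ] F [-0.9 -0.2 -0.3] gap 45.1 grip 0.0 q [-0.68  0.06  1.82 -0.    1.27 -0.3 ]
tool cm [29.32 -0.61  9.93]
34 266.5 200.2941176470588 [601.65721455  14.97762167 120.        ]
```

View pics/c4.png

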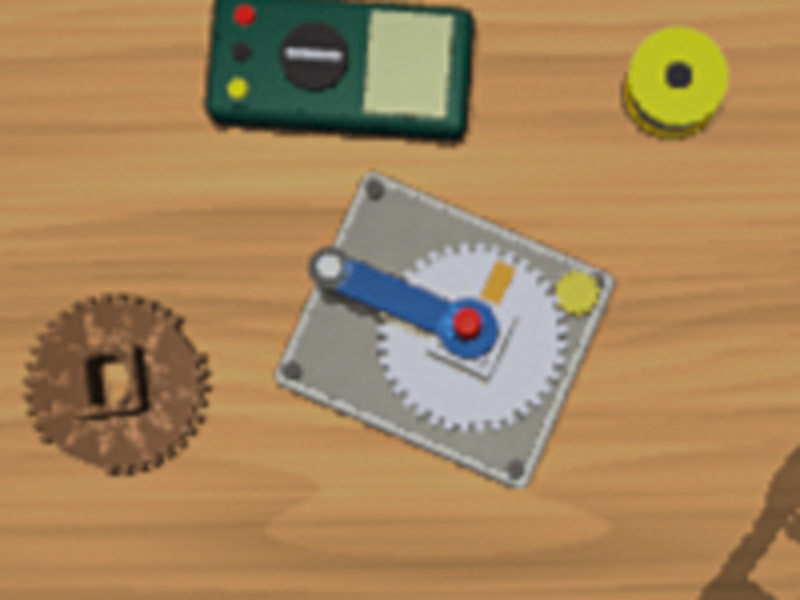

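The knob at crop (467,322) measures (601.7, 15.0) mm, right over the shaft axis. The gear is seated with its stripe toward +x, the bystanders haven't moved, and the robot is clear.

```bash
python3 -c "
from rig import hand_in
print(hand_in())"
```

```text
the job is handed in; nothing more can be done
None
```

The white gear is seated fully home on its brass seat with the flats matched, the keeper is swung over it to its stop, and the job was handed in at about 18 s with nothing else moved.

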